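Hang the tube basket on the drain stand

ROBOT

A 6-joint arm with a two-finger parallel gripper is mounted at the origin on the work surface. World frame = base frame: x ahead of the robot, y to its left, z up, the work surface at z = 0. Lengths are in mm, angles in rad, forces in N, time in s.
With the tool pointing down it reaches from about 375 to 925 mm from the base axis. Payload 5.7 kg.
Tool frame: the origin (TCP) lies midway between the tips of the shut fingers; the grasp point (between the pads) lies 19 mm behind it; z points along the fingers, x is the direction in which the jaws open and shut, and the axes are right-handed (so a half turn about z gives the same grasp; the last joint's range is limited). The gripper opens to 88 mm and grips with 3 to 60 N. Pads are 20 mm wide; open, the fingers measure 115 mm over their backs; the gripper's body (75 mm by 178 mm) begins 61 mm behind the grasp point.
Start: joints at [-1.334, 0.359, 1.51, -0, 1.272, -0.115], TCP at [206.736, -563.225, 222.623] pointing down, gripper open.
Joint ranges: [-2.97, 2.97], [-1.01, 2.36], [0.21, 2.38], [-0.96, 4.11], [0.2, 2.71], [-2.98, 2.98]. Speed limits (rad/s): [2.39, 2.39, 3.14, 3.14, 3.14, 3.14].

INTERFACE

Orientations are given as a 3x3 rotation matrix whose columns are the frame's x, y, z axes.
In Python, from plant import arm gives the robot as it stands.
- The arm moves only by the tool jog_arm, never from a script. Its argument "steps" is a list of rows, each an object with "slide": the shift along the tool's x, y, z in mm, a list of three; "roll": the turn about the tool's z in rad; "hand": the opening, from 0 (shut) to 1 (fully open). A call has 1 to 8 rows; each row is the pose to reach, as a shift and turn from the pose measured when the call began, along the tool's axes at that moment; what a row does not reach only later rows make up. A row lasts 1/10 s, in which the tool goes at most 50 mm and 8.59 degrees, less where a joint would pass 70% of its speed; a pose out of reach is approached as far as the arm can. A call with a gripper value outside its range is refused whole. The fingers move at their own pace and stop on an object; "grip_force" is the grip in N (left out, the last holds). Time passes only in rows, so rows that repeat a pose let the fingers close. It gives the time, the measured TCP pose, the force and the opening at its end, in the units of the state.
- arm.get_state(): the state, without advancing time (a new reading comes with each control period).
- arm.get_image(name): name is "scene" or "top"; returns the picture (420x560x3 uint8, red, green, blue); there is no depth.
- arm.calibration(name): a dict with "fx", "fy", "cx", "cy" (pixels), "rvec" (rotation vector, rad) and "tvec" (3), from world to camera coordinates, as OpenCV has them. Camera axes: x right, y down, z forward; pixel columns grow to the right and rows downward; lengths in mm; the calibration is good to about 2 mm. A picture is of the moment at which its call begins. calibration takes no time and is no camera call.
- arm.finish_job(): hands the job in, once; it reports no verdict.
The state is a dict: "t": time; "joints": joint angles; "dq": joint speeds; "joint_efforts": joint torques, N m; "tcp_pos": TCP position; "ee_rot": TCP orientation; "ft_force": force on the tool from outside, world axes, zero at the start; "moment": the same for the moment, N m; "grip_width": opening from 0.0 (shut) to 1.0 (fully open).
Only numpy, scipy, OpenCV 4.12 (cv2) and the standard library are available. Lean on these libraries where they do the work, as an engineer would, in place of code of your own. Each camera call takes 0.05 s, during which the arm holds its last target.

TASK

Swing the blue hook arm of the drain stand fully out to its front stop, then hang the green tube basket by its steel handle on that arm, lowering it on gently, so that it hangs roughly level and clear of the bench when let go. The arm's height has been set by hand and was not measured, so find it by touch or by looking; do not shift the orange tip box, the beaker, the bottle or the purple freezer box.

Things in the scene. Friction and masses are not known exactly. Their poses are not given: they have to be found in the camera images.
- stand: Drain stand, fixed to the bench: white drip tray 220 x 200 mm, 14 mm high, from 170 mm in front of (-x) to 50 mm behind (+x) an upright steel post. Origin on the bench on the post's axis; z up. The swung-out hook arm points along the stand's -x, over the tray; nothing else stands below it.
- collar (a point): On the post's axis, level with the top of the black collar (38 mm wide), 165 mm above the bench; stand's axes. From it a sliding inner post, 20 mm thick, rises to the blue hook arm. The arm's centre line lies 180 to 265 mm above the bench, rigidly; this height is not reported. The hub over the post is 32 mm wide and reaches 10 mm above the centre line.
- hook_arm (a joint): Hook arm, rad: 0 parked along the stand's -y, growing clockwise seen from above to 1.571 at the rigid front stop (along -x). Starts at 0 to 0.3; friction (0.45 N m; 7 N at 65 mm) keeps it where left. Level bar 12 mm wide, 12 mm high, out to 106 mm from the post's axis, then a 12 mm thick tip leaning up and out, ending 122 mm from the axis, its top 28 mm above the arm's centre line.
- basket_center (a point): Loose green tube basket, 80 mm (its x) x 120 mm (its y) x 60 mm high, holding fixed clear tubes that stay below its rim; 0.22 to 0.45 kg. The point is its centre, 30 mm above its underside; z up. Mass balanced about the middle. Stands left or right of the stand, swapped with the tip box.
- basket_bar (a point): Middle of the basket's rigid steel handle, at the height of its two level grips (bar's centre line, 114 mm above the underside); basket's axes. Upright arch of 10 mm round bar in the y-z plane: legs at y = +-58 mm, level grips from |y| = 20 to 52 mm, between them a crown 8 mm higher with a flat rubber pad (18 x 22 x 10 mm), where the hook goes. Opening from pad down to rim: 57 mm. Held there it may sag.
- tip_box: Orange tip box with clear lid, 85 x 125 x 63 mm, loose; origin at the centre of its underside. Leave alone.
- beaker: Glass beaker, 72 mm wide, 95 mm high, loose; origin at the centre of its underside. Leave alone.
- bottle: Amber bottle with blue cap, 72 mm wide, 150 mm high, loose; origin at the centre of its underside. Leave alone.
- freezer_box: Purple freezer box with yellow lid, 130 x 130 x 54 mm, loose; origin at the centre of its underside. Leave alone.
Things that resemble listed ones, but are neither listed nor needed, are in the scene too. What is shaped like the part that bears basket_center but pink or red is not meant.

How it is judged (in metres and radians):
On the way:
1. the hook arm is swung fully out to its front stop (value of joint hook_arm above 1.5 rad), for 0.2 s.
At the end, for the whole second after the job is handed in: Hook arm out (at least 1.45 of 1.571 rad); basket hanging on it by its handle: centre 85 to 200 mm above the bench and 35 to 115 mm in front of the post's axis, weight on the arm, upright within 0.3 rad, swaying at most a little (under 0.2 m/s, 2 rad/s) (value of joint hook_arm above 1.45 rad and contact force between basket and hook_arm above 1 N and height (world z) of basket_center between 0.085 and 0.2 m and angle between basket_center's own z axis and vertical below 0.3 rad and x of basket_center in the frame of stand between -0.115 and -0.035 m and linear speed of basket below 0.2 m/s and angular speed of basket below 2 rad/s); the robot touches nothing.
It fails at once if the orange tip box shifted by more than 30 mm (distance of tip_box from where it was at the start of the episode above 0.03 m).
It fails at once if the beaker shifted by more than 30 mm (distance of beaker from where it was at the start of the episode above 0.03 m).
It fails at once if the amber bottle shifted by more than 30 mm (distance of bottle from where it was at the start of the episode above 0.03 m).
It fails at once if the purple freezer box shifted by more than 30 mm (distance of freezer_box from where it was at the start of the episode above 0.03 m).
It fails at once if the basket banged or forced against the hook arm with more than 40 N (contact force between basket and hook_arm above 40 N).
It also fails if it takes over 72 s, if anything falls off the work surface, if the arm or the gripper's body presses on something with over 40 N, if the wrist force passes 120 N, or if a joint passes its speed limit or range.

## Working session

There is one attempt and no reset: what is moved stays moved. The work goes in short steps, Python scripts to look and compute and a tool call to move; the robot and the scene stay as the last step left them, time stands still between calls to the robot, and variables do not carry over. Pictures are saved under pics/ and viewed, and the job is handed in when it is done.

Besides the shell and the picture viewer there is one more tool, called after "Request:" by a JSON object that holds its "op" and its "data". jog_arm: Moves the arm, as the interface text tells. Its arguments: {"type":"object","properties":{"steps":{"type":"array","items":{"type":"object","properties":{"slide":{"type":"array","items":{"type":"number"}},"roll":{"type":"number"},"hand":{"type":"number"}}}},"grip_force":{"type":"number"}},"required":["steps"]}

```bash
mkdir -p pics; ls
python3 - <<'E'
from plant import arm
import cv2
for n in("scene","top"):
    im=arm.get_image(n); cv2.imwrite(f"pics/{n}0.png",im[:,:,::-1]); c=arm.calibration(n); print(n,c)
s=arm.get_state(); print(s)
E
```

```text
pics
scene {'fx': 509.7205998741514, 'fy': 509.7205998741514, 'cx': 276.57749114192916, 'cy': 206.45646059228005, 'rvec': array([ 1.63304205,  1.63916771, -0.86087055]), 'tvec': array([  -7.57451977, -158.55274868, 2065.09641455])}
top {'fx': 413.3553931550482, 'fy': 413.3553931550482, 'cx': 280.46044673932505, 'cy': 203.8015994993347, 'rvec': array([ 2.15940851, -2.14769386,  0.13593872]), 'tvec': array([  12.87317251,  544.41991219, 1065.65430701])}
{'t': 0.1, 'joints': array([-1.33411550e+00,  3.59435364e-01,  1.51127683e+00,  3.03038849e-05,
        1.27251063e+00, -1.15140394e-01]), 'dq': array([-0.00091498, -0.00103813, -0.00405806,  0.00094727, -0.0015386 ,
        0.00052669]), 'joint_efforts': array([ 8.02943814e-04, -5.16357136e+01, -2.71406758e+01,  6.75653340e-02,
        2.76287174e-02, -3.03316949e-05]), 'tcp_pos': array([ 206.60390492, -562.66888396,  221.91026361]), 'ee_rot': array([[ 3.44599376e-01, -9.38749778e-01, -3.54078425e-04],
       [-9.38748453e-01, -3.44599490e-01,  1.59151024e-03],
       [-1.61604513e-03, -2.16042862e-04, -9.99998671e-01]]), 'ft_force': array([-0.34572132,  0.17591497, -0.28155106]), 'moment': array([0.04157891, 0.03077059, 0.03732217]), 'grip_width': 0.996286572537498}
```

View pics/scene0.png

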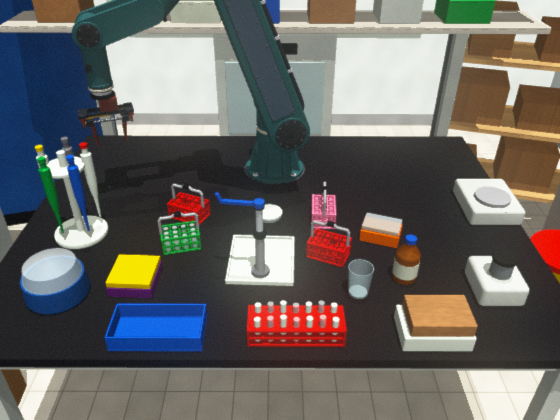

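View pics/top0.png

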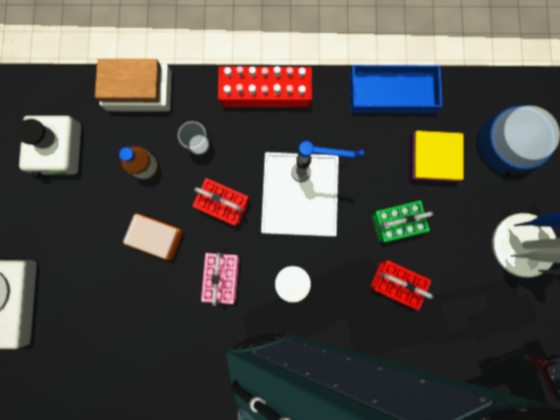

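The only green basket is at scene (180,235), top (402,221). The red ones at scene (189,207) and (329,245) and the pink one at (324,207) are decoys. Next I'll enlarge crops.

```bash
cat > h.py <<'E'
import numpy as np, cv2
from plant import arm
def cal(n):
    c=arm.calibration(n); K=np.array([[c['fx'],0,c['cx']],[0,c['fy'],c['cy']],[0,0,1]]); R=cv2.Rodrigues(c['rvec'])[0]; return K,R,np.array(c['tvec'])
def ray(n,p):
    K,R,t=cal(n); d=R.T@np.linalg.solve(K,[p[0],p[1],1]); return -R.T@t,d/np.linalg.norm(d)
def plane(n,p,z):
    o,d=ray(n,p); return o+d*(z-o[2])/d[2]
def tri(ps,pt):
    o1,d1=ray('scene',ps);o2,d2=ray('top',pt)
    A=np.array([d1,-d2]).T; s=np.linalg.lstsq(A,o2-o1,rcond=None)[0]
    a=o1+d1*s[0];b=o2+d2*s[1]; return (a+b)/2,np.linalg.norm(a-b)
def proj(n,P):
    K,R,t=cal(n); return cv2.projectPoints(np.array(P,float).reshape(-1,3),cv2.Rodrigues(R)[0],t,K,None)[0].reshape(-1,2)
def crop(n,im,x0,y0,w,h,k,f):
    c=cv2.resize(im[y0:y0+h,x0:x0+w],None,fx=k,fy=k,interpolation=cv2.INTER_CUBIC); cv2.imwrite(f,c[:,:,::-1])
E
python3 - <<'E'
from h import *
b=cv2.imread('pics/scene0.png')[:,:,::-1]; t=cv2.imread('pics/top0.png')[:,:,::-1]
crop('s',b,150,170,160,120,5,'pics/s0c.png'); crop('t',t,250,130,190,142,4,'pics/t0c.png')
# tray mask
hs=cv2.cvtColor(np.ascontiguousarray(t),cv2.COLOR_RGB2HSV)
m=((hs[...,1]<40)&(hs[...,2]>150)).astype(np.uint8); m[:,:250]=0;m[:,350:]=0;m[:140]=0;m[250:]=0
cs=max(cv2.findContours(m,0,2)[0],key=cv2.contourArea); r=cv2.minAreaRect(cs); print(r)
bx=cv2.boxPoints(r)
P=[plane('top',p,14) for p in bx]; print(np.round(P,1)); print([np.linalg.norm(P[i]-P[i-1]).round(1) for i in range(4)])
for n,im in(('scene',b),('top',t)):
    hs=cv2.cvtColor(np.ascontiguousarray(im),cv2.COLOR_RGB2HSV)
    m=((abs(hs[...,0].astype(int)-112)<14)&(hs[...,1]>140)&(hs[...,2]>60)).astype(np.uint8)
    k,l,st,ce=cv2.connectedComponentsWithStats(m)
    print(n,[(st[i].tolist(),ce[i].round(1).tolist()) for i in range(1,k) if st[i][4]>30])
    m=((abs(hs[...,0].astype(int)-68)<14)&(hs[...,1]>120)&(hs[...,2]>60)).astype(np.uint8)
    k,l,st,ce=cv2.connectedComponentsWithStats(m)
    print(n,'green',[(st[i].tolist(),ce[i].round(1).tolist()) for i in range(1,k) if st[i][4]>60])
E
```

```text
((299.81683349609375, 193.76219177246094), (75.32891845703125, 81.09388732910156), 2.2025983333587646)
[[ 468.    68.8   14. ]
 [ 691.6   62.9   14. ]
 [ 684.4 -144.7   14. ]
 [ 461.4 -133.5   14. ]]
[np.float64(202.5), np.float64(223.6), np.float64(207.7), np.float64(223.3)]
scene [([0, 0, 33, 24, 493], [12.8, 7.9]), ([266, 0, 13, 23, 231], [273.2, 9.4]), ([0, 33, 96, 182, 12198], [37.0, 109.8]), ([95, 123, 7, 12, 61], [98.0, 128.5]), ([66, 154, 23, 77, 561], [77.1, 186.1]), ([215, 192, 50, 17, 345], [241.2, 201.4]), ([405, 234, 13, 11, 114], [410.7, 239.0]), ([19, 259, 70, 55, 1399], [57.5, 296.6]), ([104, 303, 103, 49, 4715], [156.6, 327.2])]
scene green [([441, 0, 54, 23, 1120], [467.9, 10.7]), ([37, 157, 26, 76, 587], [49.2, 188.0]), ([160, 221, 41, 34, 785], [180.0, 238.4])]
top [([349, 66, 94, 47, 4223], [395.7, 88.6]), ([489, 105, 61, 65, 387], [508.3, 144.9]), ([298, 140, 67, 18, 577], [327.0, 150.3]), ([118, 146, 16, 15, 177], [125.6, 153.5]), ([526, 212, 34, 14, 271], [547.4, 219.6])]
top green [([372, 200, 58, 43, 1137], [399.4, 221.4])]
```

View pics/s0c.png

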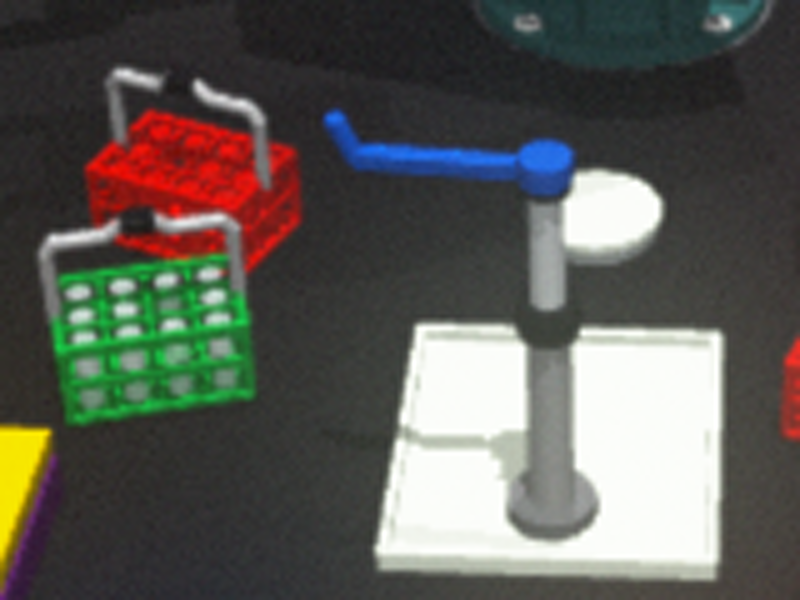

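View pics/t0c.png

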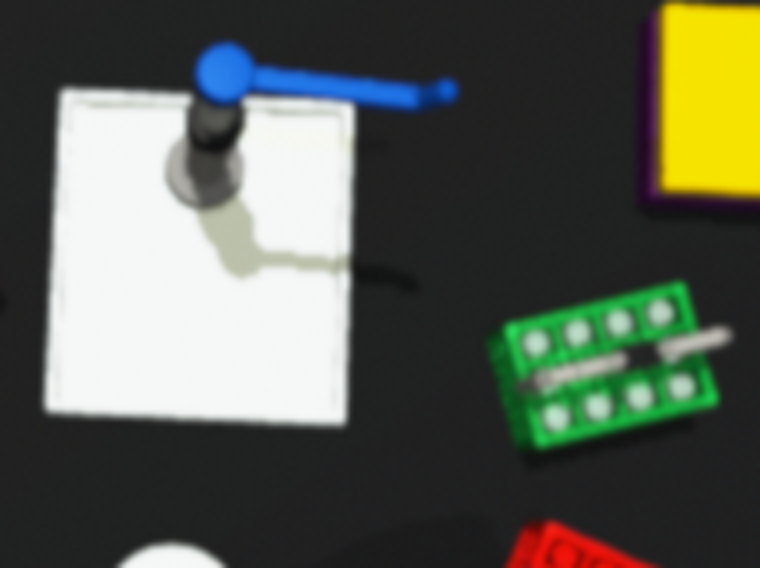

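Crops confirm the green basket with steel arch (pad at scene ≈(177,214), top ≈(411,219)). The blue arm points towards -y, with the hub at scene ≈(259,200) and the tip at ≈(217,193).

Run:
```python
from h import *
S=lambda x,y:(150+(x+.5)/5-.5,170+(y+.5)/5-.5)
T=lambda x,y:(250+(x+.5)/4-.5,130+(y+.5)/4-.5)
for n,a,b in [('hubtop',(546,152),(226,72)),('tip',(334,116),(449,89)),('bend',(353,158),(418,98)),('pad',(137,217),(643,357)),
 ('gripL(-y corner)',(48,245),(722,337)),('gripR(+y)',(232,226),(545,380))]:
    p,e=tri(S(*a),T(*b)); print(n,p.round(1),e.round(1))
# post base on tray (flange ~z 20)
for z in(14,22): print('base',z,plane('top',T(204,172),z).round(1),plane('scene',S(552,503),z).round(1))
# basket rim corners z=60
C=[(507,325),(685,284),(716,402),(541,447)]
for c in C: print(plane('top',T(*c),60).round(1))
C=[(60,30)]
# tray corners scene z=14
for c in [(418,325),(722,332),(718,562),(378,553)]: print('tray s',plane('scene',S(*c),14).round(1))
for c in [(62,92),(354,103),(345,424),(46,411)]: print('tray t',plane('top',T(*c),14).round(1))
```

```text
hubtop [636.1 -39.6 264.9] 1.1
tip [ 623.5 -155.7  279.7] 0.9
bend [ 625.5 -145.4  253.1] 3.5
pad [ 497.6 -301.2  122.9] 0.2
gripL(-y corner) [ 511.5 -354.8  110.9] 1.6
gripR(+y) [ 484.6 -245.2  107. ] 0.3
base 14 [633.5 -38.9  14. ] [639.5 -40.7  14. ]
base 22 [631.9 -38.5  22. ] [648.5 -40.4  22. ]
[ 523.9 -233.3   60. ]
[ 551.4 -349.7   60. ]
[ 474.7 -366.7   60. ]
[ 445.1 -253.2   60. ]
tray s [ 465.1 -133.8   14. ]
tray s [471.5  65.6  14. ]
tray s [690.5  57.6  14. ]
tray s [ 683.8 -141.4   14. ]
tray t [689.2  59.   14. ]
tray t [ 682.5 -142.2   14. ]
tray t [ 461.6 -133.5   14. ]
tray t [469.3  67.5  14. ]
```

```bash
cat >> h.py <<'E'
POST=np.array([636,-40.]); YS=-0.036
xs=np.array([np.cos(YS),np.sin(YS)]); ys=np.array([-xs[1],xs[0]])
def go(P,yaw=None):
    s=arm.get_state(); R=s['ee_rot']; d=R.T@(np.array(P,float)-s['tcp_pos'])
    r=0
    if yaw is not None:
        r=-(yaw-np.arctan2(R[1,0],R[0,0])); r=(r+np.pi/2)%np.pi-np.pi/2
    return d.round(1),round(float(r),3)
def fing(phi,r,d):
    u=-np.cos(phi)*ys-np.sin(phi)*xs; n=np.cos(phi)*xs-np.sin(phi)*ys
    return POST+r*u+d*n
E
python3 - <<'E'
from h import *
print(go([300,-470,340],YS)); print(go([657,-123,340],YS))
S=lambda x,y:(150+(x+.5)/5-.5,170+(y+.5)/5-.5)
print(tri(S(180,83),(404,284)))
E
```

```text
(array([ -55. , -119.6, -118. ]), -1.183)
(array([-257.7, -574.3, -117.5]), -1.183)
(array([ 341.45388374, -289.76628249,  120.91861888]), np.float64(16.82290979256033))
```

Request:
{"op": "jog_arm", "data": {"steps": [{"slide":[0,0,-118],"hand":0},{"slide":[0,0,-118],"hand":0},{"slide":[-20,-45,-118],"roll":-0.15,"hand":0},{"slide":[-40,-90,-118],"roll":-0.3,"hand":0},{"slide":[-60,-135,-118],"roll":-0.45,"hand":0},{"slide":[-80,-180,-118],"roll":-0.6,"hand":0},{"slide":[-100,-225,-118],"roll":-0.75,"hand":0},{"slide":[-120,-270,-118],"roll":-0.9,"hand":0}], "grip_force": 20}}

```text
invalid input
```

Run:
```python
from h import *
print(go([657,-123,340],YS))
```

```text
(array([-257.7, -574.3, -117.5]), -1.183)
```

Request:
{"op": "jog_arm", "data": {"steps": [{"slide":[0,0,-118],"roll":0,"hand":0},{"slide":[0,0,-118],"roll":0,"hand":0},{"slide":[-20,-45,-118],"roll":-0.15,"hand":0},{"slide":[-40,-90,-118],"roll":-0.3,"hand":0},{"slide":[-60,-135,-118],"roll":-0.45,"hand":0},{"slide":[-80,-180,-118],"roll":-0.6,"hand":0},{"slide":[-100,-225,-118],"roll":-0.75,"hand":0},{"slide":[-120,-270,-118],"roll":-0.9,"hand":0}], "grip_force": 20}}

```text
t: 0.9
tcp_pos: [419.7, -355.3, 339.9]
ee_rot: [[0.951, -0.308, -0.001], [-0.308, -0.951, 0.002], [-0.001, -0.002, -1.0]]
ft_force: [0.0, -1.2, 0.1]
grip_width: 0.308
```

Run:
```python
from h import *
print(go([657,-123,340],YS))
```

```text
(array([ 1.542e+02, -2.941e+02,  2.000e-01]), -0.277)
```

Request:
{"op": "jog_arm", "data": {"steps": [{"slide":[20,-40,0],"roll":-0.1,"hand":0},{"slide":[42,-80,0],"roll":-0.2,"hand":0},{"slide":[64,-120,0],"roll":-0.277,"hand":0},{"slide":[86,-160,0],"roll":-0.277,"hand":0},{"slide":[108,-202,0],"roll":-0.277,"hand":0},{"slide":[130,-244,0],"roll":-0.277,"hand":0},{"slide":[154,-294,0],"roll":-0.277,"hand":0},{"slide":[154,-294,0],"roll":-0.277,"hand":0}]}}

```text
t: 1.7
tcp_pos: [659.6, -118.4, 338.9]
ee_rot: [[1.0, -0.031, -0.001], [-0.031, -1.0, 0.004], [-0.001, -0.004, -1.0]]
ft_force: [-0.5, 0.3, -0.4]
grip_width: 0.009
```

Run:
```python
from h import *
print(go([657,-123,238],YS))
for phi in np.linspace(0.07,1.571,9):
    c,s=abs(np.cos(phi)),abs(np.sin(phi))
    d=6+13.5*c+10*s   # push support
    P=fing(phi,80,d); print(round(phi,2),P.round(1),go([*P,238])[0])
```

```text
(array([ -2.4,   5.1, 100.9]), 0.005)
0.07 [ 647.6 -121.7] [-11.8   4.1 100.9]
0.26 [ 633.5 -122.8] [-25.9   5.6 100.9]
0.45 [ 618.9 -121.3] [-40.5   4.6 100.9]
0.63 [ 604.3 -116.9] [-55.3   0.6 101. ]
0.82 [ 590.3 -109.4] [-69.5  -6.4 101. ]
1.01 [577.7 -98.9] [-82.4 -16.5 101. ]
1.2 [567.3 -85.7] [-93.2 -29.4 101.1]
1.38 [559.7 -70.2] [-101.3  -44.7  101.2]
1.57 [555.5 -53.1] [-106.   -61.6  101.3]
```

Request:
{"op": "jog_arm", "data": {"steps": [{"slide":[-1,5,35],"roll":0,"hand":0},{"slide":[-1,5,70],"roll":0,"hand":0},{"slide":[-1,5,101],"roll":0,"hand":0},{"slide":[-12,5,101],"roll":0,"hand":0},{"slide":[-19,5,101],"roll":0,"hand":0},{"slide":[-26,5,101],"roll":0,"hand":0}]}}

```text
t: 2.3
tcp_pos: [635.5, -122.9, 240.2]
ee_rot: [[0.999, -0.032, 0.006], [-0.032, -0.999, 0.003], [0.006, -0.003, -1.0]]
ft_force: [7.8, 0.2, -4.4]
grip_width: 0.005
```

Run:
```python
from h import *
print(arm.get_state()['ft_force'])
for phi in np.linspace(0.07,1.571,17):
    c,s=abs(np.cos(phi)),abs(np.sin(phi))
    d=6+13.5*c+10*s
    P=fing(phi,80,d); print(round(phi,2),P.round(1),go([*P,238])[0])
for n,b in(('scene',(150,130,200,150)),('top',(230,110,200,150))):
    im=arm.get_image(n); crop(n,im,*b,4,f'pics/{n}1.png')
```

```text
[ 7.83873208  0.22140023 -4.44483399]
0.07 [ 647.6 -121.7] [12.  -1.6  2.2]
0.16 [ 640.7 -122.6] [ 5.1 -0.5  2.2]
0.26 [ 633.5 -122.8] [-2.   0.   2.1]
0.35 [ 626.3 -122.4] [-9.3 -0.2  2.1]
0.45 [ 618.9 -121.3] [-16.6  -1.    2.1]
0.54 [ 611.6 -119.5] [-24.   -2.6   2. ]
0.63 [ 604.3 -116.9] [-31.4  -5.    2. ]
0.73 [ 597.2 -113.5] [-38.6  -8.1   1.9]
0.82 [ 590.3 -109.4] [-45.6 -12.    1.9]
0.91 [ 583.8 -104.5] [-52.3 -16.7   1.9]
1.01 [577.7 -98.9] [-58.5 -22.1   1.9]
1.1 [572.2 -92.6] [-64.2 -28.2   1.9]
1.2 [567.3 -85.7] [-69.4 -35.    1.8]
1.29 [563.1 -78.2] [-73.8 -42.4   1.8]
1.38 [559.7 -70.2] [-77.5 -50.2   1.9]
1.48 [557.1 -61.8] [-80.3 -58.6   1.9]
1.57 [555.5 -53.1] [-82.2 -67.2   1.9]
```

View pics/scene1.png

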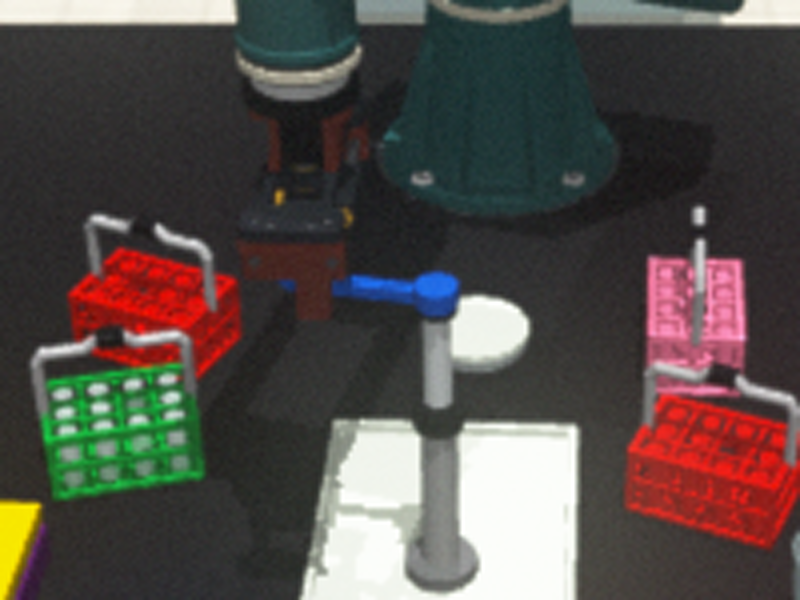

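View pics/top1.png

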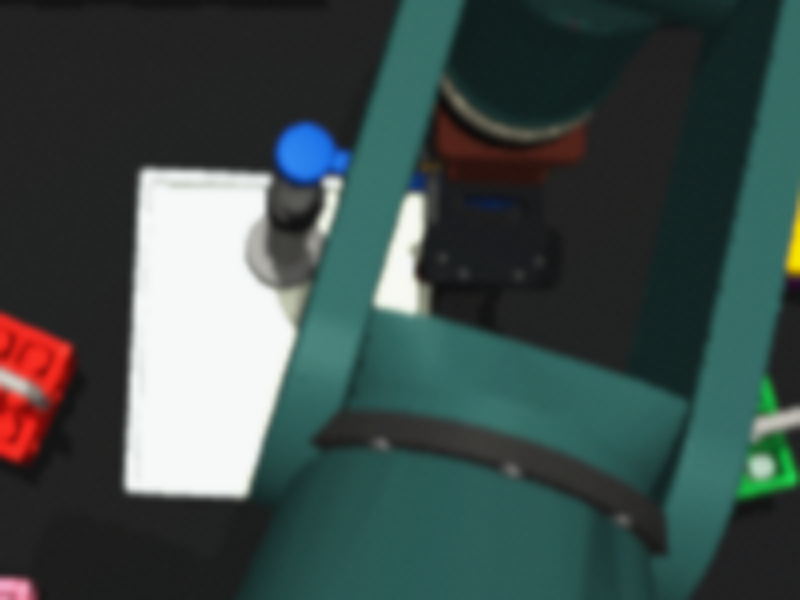

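The shut fingers (scene1 crop ≈(315,290)) are in contact behind the blue bar with a force of about 7.8 N, so the arm is moving. I'll continue along the arc.

Request:
{"op": "jog_arm", "data": {"steps": [{"slide":[-9,0,2],"roll":0,"hand":0},{"slide":[-17,-1,2],"roll":0,"hand":0},{"slide":[-24,-3,2],"roll":0,"hand":0},{"slide":[-31,-5,2],"roll":0,"hand":0},{"slide":[-39,-8,2],"roll":0,"hand":0},{"slide":[-46,-12,2],"roll":0,"hand":0},{"slide":[-52,-17,2],"roll":0,"hand":0},{"slide":[-58,-22,2],"roll":0,"hand":0}]}}

```text
t: 3.2
tcp_pos: [581.0, -100.7, 242.3]
ee_rot: [[0.999, -0.032, 0.016], [-0.032, -0.999, -0.0], [0.016, -0.0, -1.0]]
ft_force: [7.5, -1.7, -0.5]
grip_width: 0.005
```

Run:
```python
from h import *
for phi in np.linspace(0.07,1.571,17)[9:]:
    c,s=abs(np.cos(phi)),abs(np.sin(phi))
    d=6+13.5*c+10*s
    P=fing(phi,80,d); print(round(phi,2),P.round(1),go([*P,238])[0])
```

```text
0.91 [ 583.8 -104.5] [2.8 3.8 4.4]
1.01 [577.7 -98.9] [-3.4 -1.6  4.3]
1.1 [572.2 -92.6] [-9.1 -7.7  4.2]
1.2 [567.3 -85.7] [-14.3 -14.5   4.1]
1.29 [563.1 -78.2] [-18.7 -21.9   4. ]
1.38 [559.7 -70.2] [-22.4 -29.8   4. ]
1.48 [557.1 -61.8] [-25.2 -38.1   3.9]
1.57 [555.5 -53.1] [-27.1 -46.7   3.9]
```

Request:
{"op": "jog_arm", "data": {"steps": [{"slide":[-9,-8,4],"roll":0,"hand":0},{"slide":[-14,-15,4],"roll":0,"hand":0},{"slide":[-19,-22,4],"roll":0,"hand":0},{"slide":[-22,-29,4],"roll":0,"hand":0},{"slide":[-24,-35,4],"roll":0,"hand":0},{"slide":[-25,-40,4],"roll":0,"hand":0}]}}

```text
t: 3.8
tcp_pos: [560.4, -62.0, 241.8]
ee_rot: [[0.999, -0.033, 0.025], [-0.033, -0.999, -0.005], [0.025, 0.004, -1.0]]
ft_force: [5.4, -5.6, 1.9]
grip_width: 0.002
```

Request:
{"op": "jog_arm", "data": {"steps": [{"slide":[-1,-4,0],"roll":0,"hand":0},{"slide":[-1,-6,0],"roll":0,"hand":0}]}}

```text
t: 4.0
tcp_pos: [560.2, -58.1, 244.5]
ee_rot: [[0.999, -0.033, 0.028], [-0.032, -0.999, -0.009], [0.029, 0.009, -1.0]]
ft_force: [-0.6, -5.4, 0.9]
grip_width: 0.007
```

Request:
{"op": "jog_arm", "data": {"steps": [{"slide":[0,-2,7],"roll":0,"hand":0},{"slide":[0,-5,7],"roll":0,"hand":0},{"slide":[0,-7,7],"roll":0,"hand":0}]}}

```text
t: 4.3
tcp_pos: [561.3, -54.0, 239.7]
ee_rot: [[0.999, -0.033, 0.032], [-0.032, -0.999, -0.015], [0.032, 0.014, -0.999]]
ft_force: [-1.0, -13.9, 2.9]
grip_width: 0.007
```

Run:
```python
from h import *
for n,b in(('scene',(150,130,200,150)),('top',(230,110,200,150))):
    im=arm.get_image(n); crop(n,im,*b,4,f'pics/{n}2.png')
```

```text
(no output)
```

View pics/scene2.png

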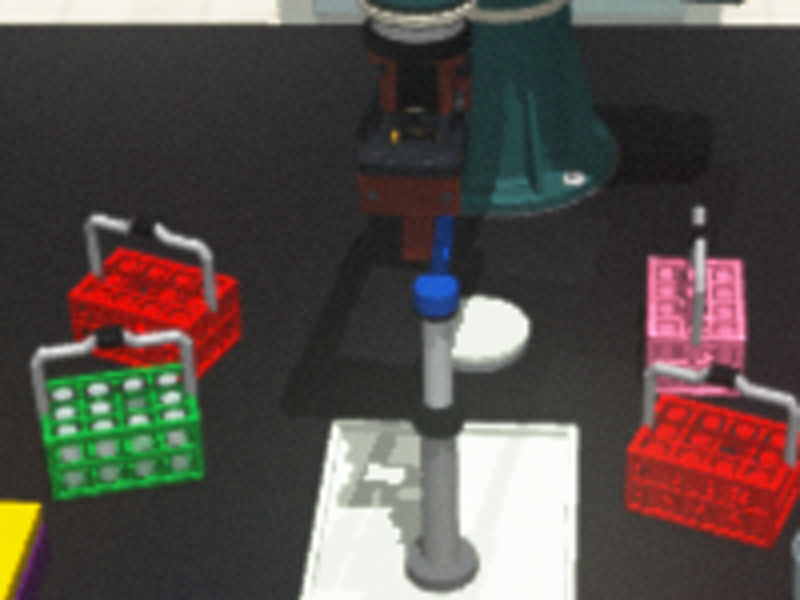

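View pics/top2.png

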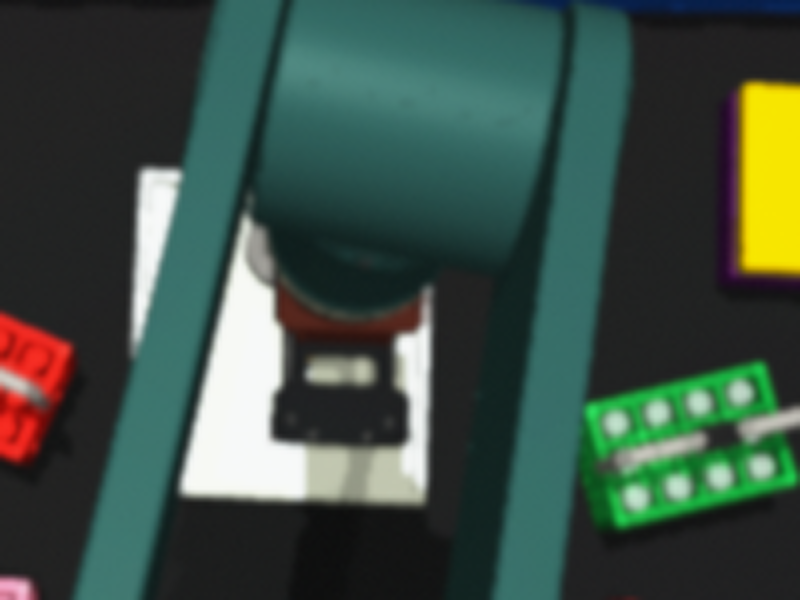

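The bar now points away from the camera, towards the robot (scene2 crop ≈(445,240)). The force has risen to 14 N, which suggests the stop. I'll press a little more and hold.

Request:
{"op": "jog_arm", "data": {"steps": [{"slide":[0,-3,1],"roll":0,"hand":0},{"slide":[0,-5,1],"roll":0,"hand":0},{"slide":[0,-5,1],"roll":0,"hand":0},{"slide":[0,-5,1],"roll":0,"hand":0}]}}

```text
t: 4.8
tcp_pos: [561.3, -54.0, 239.9]
ee_rot: [[0.999, -0.033, 0.032], [-0.032, -0.999, -0.024], [0.033, 0.023, -0.999]]
ft_force: [-0.8, -16.2, -2.0]
grip_width: 0.008
```

Request:
{"op": "jog_arm", "data": {"steps": [{"slide":[0,15,0],"roll":0,"hand":0},{"slide":[0,30,0],"roll":0,"hand":0},{"slide":[0,30,0],"roll":0,"hand":0},{"slide":[0,35,-50],"roll":0,"hand":0},{"slide":[0,35,-60],"roll":0,"hand":0}]}}

```text
t: 5.3
tcp_pos: [560.2, -88.0, 305.4]
ee_rot: [[0.999, -0.034, 0.039], [-0.033, -0.999, -0.025], [0.04, 0.023, -0.999]]
ft_force: [1.2, -0.1, 0.5]
grip_width: 0.003
```

Run:
```python
from h import *
b=np.array([-np.sin(.242),np.cos(.242)])
P=np.array([498,-300.7])+33*b
print(P,go([*P,300],.242),go([*P,100],.242), arm.get_state()['joints'])
```

```text
[ 490.09172075 -268.6615993 ] (array([-64.2, 182.8,   7.1]), -0.275) (array([-72.2, 178.1, 206.9]), -0.275) [-0.26845471  0.22255452  1.49943678 -0.01382079  1.3754484  -0.23247785]
```

Request:
{"op": "jog_arm", "data": {"steps": [{"slide":[-15,45,5],"roll":-0.1,"hand":0.6},{"slide":[-32,90,5],"roll":-0.2,"hand":0.6},{"slide":[-50,135,5],"roll":-0.275,"hand":0.6},{"slide":[-64,182,7],"roll":-0.275,"hand":0.6},{"slide":[-66,182,57],"roll":-0.275,"hand":0.6},{"slide":[-68,180,107],"roll":-0.275,"hand":0.6},{"slide":[-69,180,137],"roll":-0.275,"hand":0.6},{"slide":[-69,180,137],"roll":-0.275,"hand":0.6}]}}

```text
t: 6.1
tcp_pos: [487.5, -266.5, 165.9]
ee_rot: [[0.971, 0.238, 0.032], [0.239, -0.971, -0.019], [0.027, 0.026, -0.999]]
ft_force: [-0.9, 1.4, -0.5]
grip_width: 0.598
```

Run:
```python
from h import *
b=np.array([-np.sin(.242),np.cos(.242)])
P=np.array([498,-300.7])+33*b
print(P,go([*P,95],.242), arm.get_state()['tcp_pos'])
for n,b in(('scene',(120,150,200,150)),('top',(330,130,200,150))):
    im=arm.get_image(n); crop(n,im,*b,4,f'pics/{n}3.png')
im=arm.get_image('top')
```

```text
[ 490.09172075 -268.6615993 ] (array([ 0.1,  0.8, 71. ]), -0.001) [ 487.53920708 -266.54782861  165.91405894]
```

View pics/scene3.png

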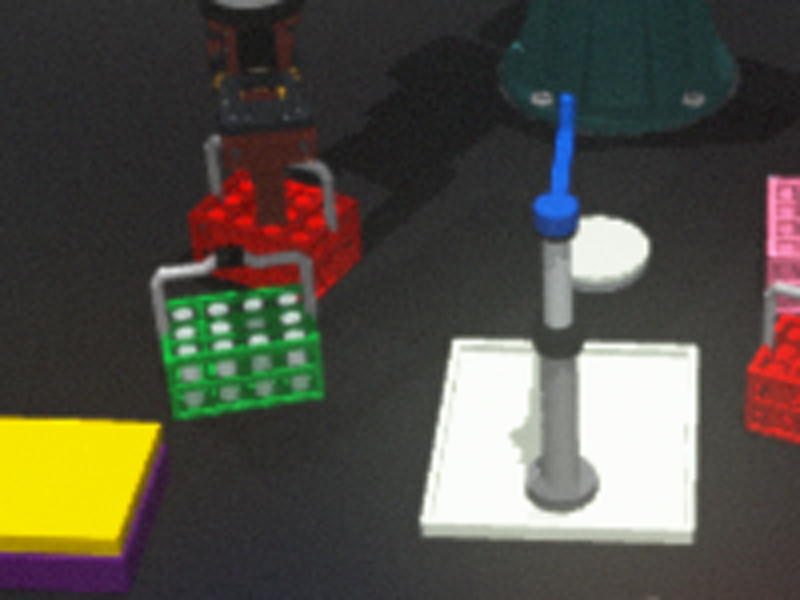

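View pics/top3.png

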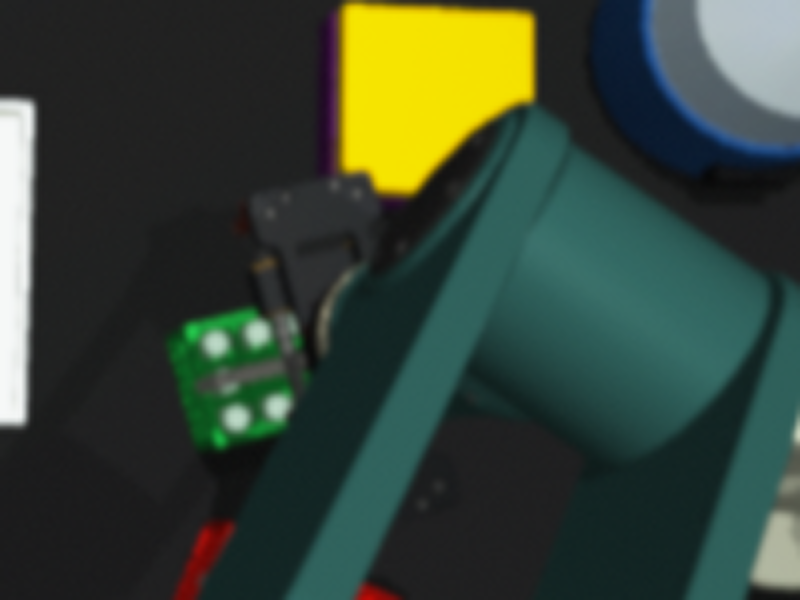

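The open fingers (scene3 crop ≈(268,195)) are above the +y grip of the green handle, and the blue arm is swung out to the front. I'll descend and grip.

Request:
{"op": "jog_arm", "data": {"steps": [{"slide":[0,1,25],"roll":0,"hand":0.6},{"slide":[0,1,48],"roll":0,"hand":0.6},{"slide":[0,1,71],"roll":0,"hand":0.6},{"slide":[0,1,71],"roll":0,"hand":0.6}]}}

```text
t: 6.65
tcp_pos: [495.1, -271.9, 100.8]
ee_rot: [[0.97, 0.239, 0.041], [0.24, -0.97, -0.026], [0.033, 0.035, -0.999]]
ft_force: [-0.3, 0.5, 0.2]
grip_width: 0.602
```

Request:
{"op": "jog_arm", "data": {"steps": [{"slide":[0,0,0],"roll":0,"hand":0},{"slide":[0,0,0],"roll":0,"hand":0},{"slide":[0,0,0],"roll":0,"hand":0},{"slide":[0,0,0],"roll":0,"hand":0},{"slide":[0,0,0],"roll":0,"hand":0},{"slide":[0,0,0],"roll":0,"hand":0},{"slide":[0,0,0],"roll":0,"hand":0}], "grip_force": 50}}

```text
t: 7.35
tcp_pos: [494.8, -272.0, 101.0]
ee_rot: [[0.97, 0.239, 0.04], [0.24, -0.97, -0.026], [0.033, 0.035, -0.999]]
ft_force: [-2.5, -0.2, 4.0]
grip_width: 0.104
```

Request:
{"op": "jog_arm", "data": {"steps": [{"slide":[0,0,-10],"roll":0,"hand":0},{"slide":[0,0,-25],"roll":0,"hand":0},{"slide":[0,0,-40],"roll":0,"hand":0},{"slide":[0,0,-40],"roll":0,"hand":0},{"slide":[0,0,-40],"roll":0,"hand":0}]}}

```text
t: 7.85
tcp_pos: [493.1, -270.7, 140.9]
ee_rot: [[0.97, 0.239, 0.04], [0.24, -0.97, -0.026], [0.033, 0.034, -0.999]]
ft_force: [-0.4, 0.3, -4.8]
grip_width: 0.099
```

Run:
```python
from h import *
im=arm.get_image('scene'); crop('s',im,120,130,200,150,4,'pics/scene4.png')
```

```text
(no output)
```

View pics/scene4.png

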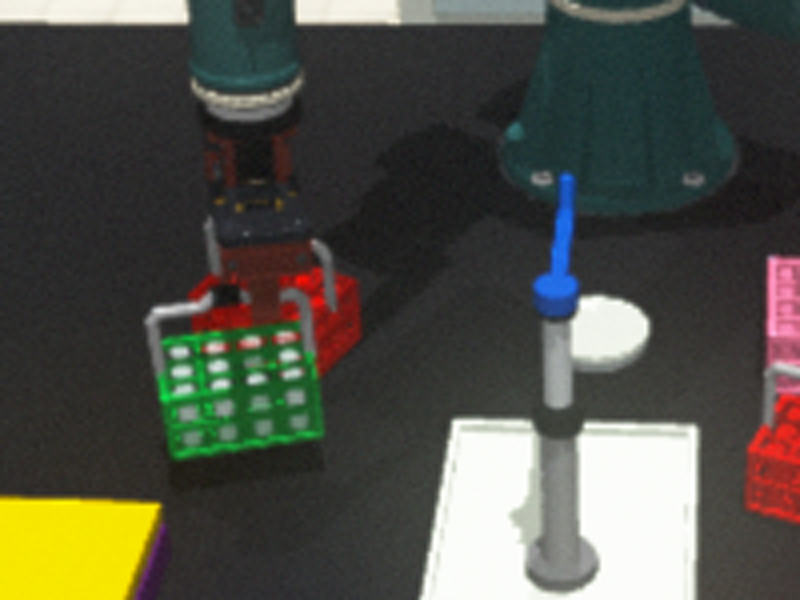

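The basket lifted level with no visible sag (scene4 crop, rim ≈(240,330)). Its weight reads about 4.8 N. Next I'll raise it and carry it to in front of the hook tip.

Run:
```python
from h import *
print(go([493,-271,277],YS)); print(go([445,-150,277],YS));print(go([440,-5,277],YS))
b=cv2.imread('pics/scene3.png')
S=lambda x,y:(120+(x+.5)/4-.5,150+(y+.5)/4-.5)
# ray vs stand vertical plane y_s=0 : hub & tip
for nm,p in(('hubtop',(556,203)),('tip',(567,95))):
    o,d=ray('scene',S(*p)); 
    # height at given stand x
    for X in ((0,) if nm=='hubtop' else (-120,)):
        Q=POST+X*xs; s=np.dot(Q-o[:2],xs)/np.dot(d[:2],xs); A=o+d*s; print(nm,A.round(1),'lat',np.dot(A[:2]-POST,ys).round(1))
```

```text
(array([   4.6,    5.2, -136.5]), 0.279)
(array([ -12.9, -123.7, -141.4]), 0.279)
(array([  17. , -265.6, -145.2]), 0.279)
hubtop [636.  -40.7 263.6] lat -0.7
tip [516.1 -36.2 278. ] lat -0.5
```

Request:
{"op": "jog_arm", "data": {"steps": [{"slide":[1,1,-25],"roll":0,"hand":0},{"slide":[2,2,-55],"roll":0,"hand":0},{"slide":[3,3,-85],"roll":0,"hand":0},{"slide":[4,4,-115],"roll":0,"hand":0},{"slide":[4,5,-136],"roll":0,"hand":0},{"slide":[2,-10,-137],"roll":0.03,"hand":0},{"slide":[-3,-35,-138],"roll":0.07,"hand":0},{"slide":[-8,-65,-139],"roll":0.11,"hand":0}]}}

```text
t: 8.7
tcp_pos: [463.3, -205.4, 275.7]
ee_rot: [[0.991, 0.128, 0.038], [0.129, -0.991, -0.024], [0.035, 0.029, -0.999]]
ft_force: [-0.4, -0.0, -3.5]
grip_width: 0.098
```

Run:
```python
from h import *
print(go([445,-150,277],YS));print(go([440,-5,277],YS))
```

```text
(array([-10.9, -57.3,  -3.4]), 0.166)
(array([   2.9, -201.7,   -7. ]), 0.166)
```

Request:
{"op": "jog_arm", "data": {"steps": [{"slide":[-6,-28,-2],"roll":0.04,"hand":0},{"slide":[-11,-57,-3],"roll":0.08,"hand":0},{"slide":[-9,-87,-4],"roll":0.12,"hand":0},{"slide":[-6,-117,-5],"roll":0.15,"hand":0},{"slide":[-3,-147,-6],"roll":0.166,"hand":0},{"slide":[0,-177,-7],"roll":0.166,"hand":0},{"slide":[3,-202,-7],"roll":0.166,"hand":0},{"slide":[3,-202,-7],"roll":0.166,"hand":0}]}}

```text
t: 9.5
tcp_pos: [438.8, -1.7, 275.8]
ee_rot: [[0.999, -0.034, 0.036], [-0.033, -0.999, -0.022], [0.037, 0.02, -0.999]]
ft_force: [1.1, -0.2, -4.2]
grip_width: 0.102
```

Run:
```python
from h import *
P=POST-185*xs+28.6*ys
print(P,go([*P,276],YS)); P=POST-72*xs+28.6*ys; print(P,go([*P,276],YS))
for n,b in(('scene',(180,90,160,120)),('top',(250,130,160,120))):
    im=arm.get_image(n); crop(n,im,*b,5,f'pics/{n}5.png')
```

```text
[452.14924467  -4.75996927] (array([13.4,  2.6,  0.3]), 0.003)
[565.07602858  -8.82709063] (array([126.4,   2.8,   4.5]), 0.003)
```

View pics/scene5.png

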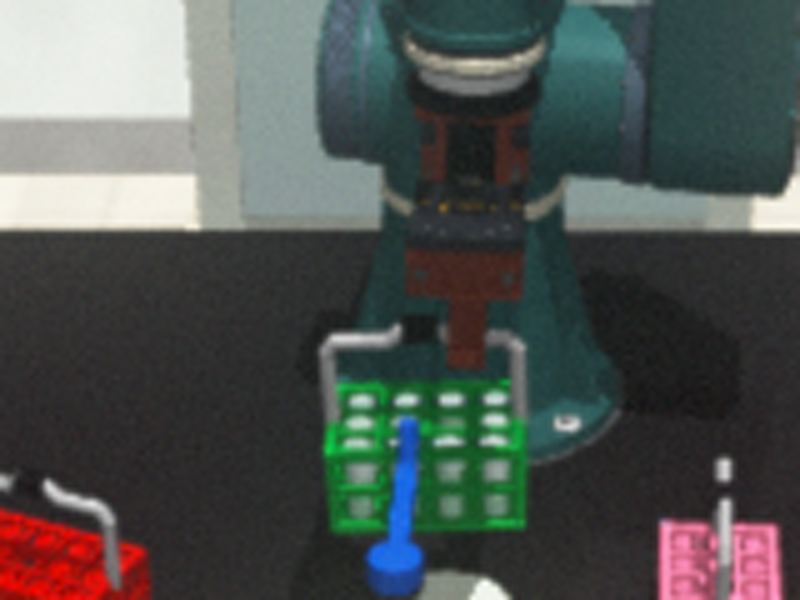

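View pics/top5.png

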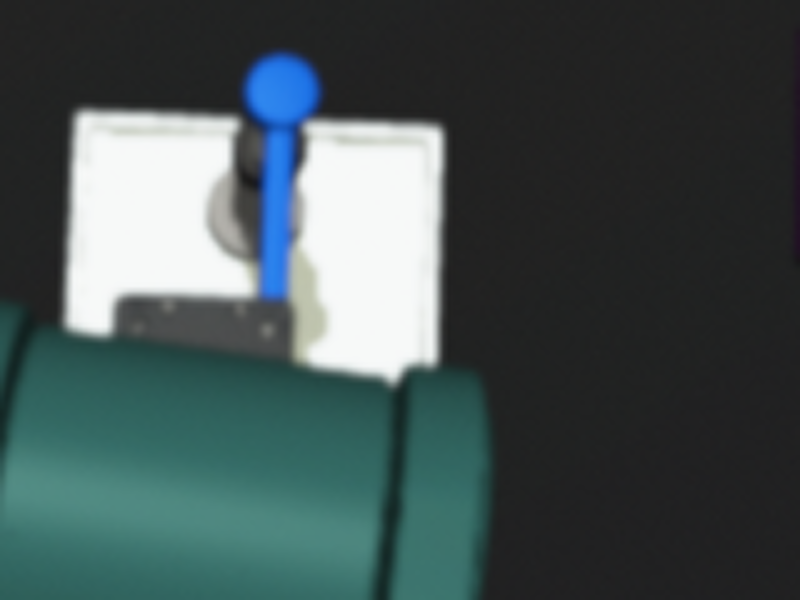

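The basket hangs level in front of the hook (scene5 crop: pad (420,328), hook tip (408,425)). Top view shows the bar parallel to the tray sides. I'll check the pad's predicted height against the image.

Run:
```python
from h import *
s=arm.get_state(); p=s['tcp_pos']
pad=np.array([*(p[:2]-28.6*ys),p[2]+21]); print(pad,proj('scene',pad), 'obs',(180+420.5/5-.5,90+328.5/5-.5))
o,d=ray('scene',(263.6,155.2)); k=(pad[0]-o[0])/d[0]; print('at pad x',(o+k*d).round(1))
# underside front corners: predicted z
for c in((328,530),(524,528)):
    q=(180+(c[0]+.5)/5-.5,90+(c[1]+.5)/5-.5); o,d=ray('scene',q); k=(pad[0]+40-o[0])/d[0]; print((o+k*d).round(1))
print('arm tip', proj('scene',[*(POST-120*xs),280]))
```

```text
[438.50262855 -32.92895098 297.15754618] [[263.06472485 154.7146374 ]] obs (263.6, 155.2)
at pad x [438.5 -31.3 295.5]
[478.5 -88.5 175.9]
[478.5  32.3 177.9]
arm tip [[261.54470482 172.77883205]]
```

Request:
{"op": "jog_arm", "data": {"steps": [{"slide":[14,2,0],"roll":0,"hand":0},{"slide":[28,3,1],"roll":0,"hand":0},{"slide":[42,4,1],"roll":0,"hand":0},{"slide":[56,4,2],"roll":0,"hand":0},{"slide":[63,4,2],"roll":0,"hand":0},{"slide":[63,4,2],"roll":0,"hand":0}]}}

```text
t: 10.2
tcp_pos: [503.8, -10.9, 276.4]
ee_rot: [[0.999, -0.036, 0.037], [-0.035, -0.999, -0.024], [0.038, 0.023, -0.999]]
ft_force: [-0.9, 0.8, -4.5]
grip_width: 0.1
```

Run:
```python
from h import *
P=POST-72*xs+28.6*ys; print(P,go([*P,276],YS))
im=arm.get_image('scene'); crop('s',im,200,110,120,90,6,'pics/scene6.png')
```

```text
[565.07602858  -8.82709063] (array([61.1, -4.2,  2.6]), 0.001)
```

View pics/scene6.png

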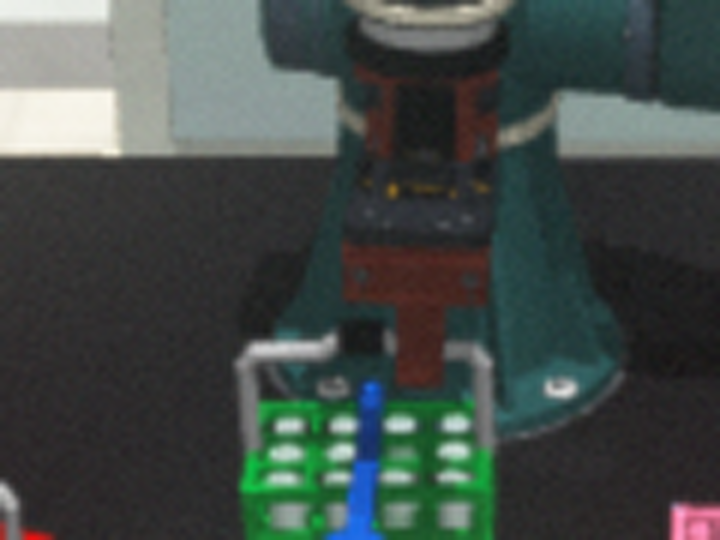

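The hook tip (370,385) is about to pass under the pad (362,335), with a gap to the finger at (395-445). I'm nudging 3 mm towards +y and moving in.

Request:
{"op": "jog_arm", "data": {"steps": [{"slide":[8,-2,0],"roll":0,"hand":0},{"slide":[18,-3,1],"roll":0,"hand":0},{"slide":[28,-3,1],"roll":0,"hand":0},{"slide":[40,-3,2],"roll":0,"hand":0},{"slide":[52,-3,2],"roll":0,"hand":0},{"slide":[61,-3,3],"roll":0,"hand":0},{"slide":[61,-3,3],"roll":0,"hand":0},{"slide":[61,-3,3],"roll":0,"hand":0}]}}

```text
t: 11.05
tcp_pos: [563.6, -9.8, 275.1]
ee_rot: [[0.999, -0.035, 0.035], [-0.035, -0.999, -0.024], [0.035, 0.023, -0.999]]
ft_force: [-0.7, -0.6, -3.9]
grip_width: 0.101
```

Run:
```python
from h import *
P=POST-72*xs+28.6*ys; print(P,go([*P,240],YS))
im=arm.get_image('scene'); crop('s',im,200,110,120,90,6,'pics/scene7.png')
```

```text
[565.07602858  -8.82709063] (array([ 0.2, -1.9, 35.1]), 0.001)
```

View pics/scene7.png

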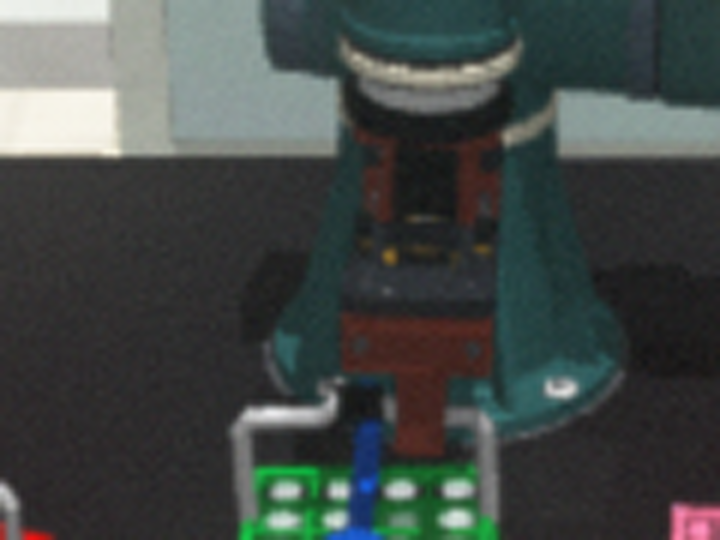

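The pad (360,405) is over the blue bar and the tip is behind it. I'll lower to about 8 mm above the bar, then go down in small steps watching the force.

Request:
{"op": "jog_arm", "data": {"steps": [{"slide":[0,-1,8],"roll":0,"hand":0},{"slide":[0,-1,16],"roll":0,"hand":0},{"slide":[0,-1,22],"roll":0,"hand":0},{"slide":[0,-1,22],"roll":0,"hand":0}]}}

```text
t: 11.5
tcp_pos: [562.9, -9.2, 251.7]
ee_rot: [[0.999, -0.035, 0.032], [-0.035, -0.999, -0.024], [0.033, 0.022, -0.999]]
ft_force: [-0.2, -0.5, -3.4]
grip_width: 0.103
```

Request:
{"op": "jog_arm", "data": {"steps": [{"slide":[0,0,2],"roll":0,"hand":0},{"slide":[0,0,4],"roll":0,"hand":0},{"slide":[0,0,4],"roll":0,"hand":0}]}}

```text
t: 11.8
tcp_pos: [563.0, -9.3, 247.5]
ee_rot: [[0.999, -0.035, 0.032], [-0.035, -0.999, -0.024], [0.032, 0.022, -0.999]]
ft_force: [-0.2, 0.1, -4.0]
grip_width: 0.102
```

Request:
{"op": "jog_arm", "data": {"steps": [{"slide":[0,0,2],"roll":0,"hand":0},{"slide":[0,0,4],"roll":0,"hand":0},{"slide":[0,0,4],"roll":0,"hand":0}]}}

```text
t: 12.1
tcp_pos: [563.4, -9.4, 244.0]
ee_rot: [[0.999, -0.035, 0.033], [-0.035, -0.999, -0.024], [0.033, 0.023, -0.999]]
ft_force: [-1.0, 0.4, 0.2]
grip_width: 0.099
```

Contact at TCP z 244: the force went from -4 to about 0 N, so the arm bears the weight. I'll open the hand gently.

Request:
{"op": "jog_arm", "data": {"steps": [{"slide":[0,0,0],"roll":0,"hand":0.12},{"slide":[0,0,0],"roll":0,"hand":0.16},{"slide":[0,0,0],"roll":0,"hand":0.22},{"slide":[0,0,0],"roll":0,"hand":0.3},{"slide":[0,0,0],"roll":0,"hand":0.4},{"slide":[0,0,0],"roll":0,"hand":0.5},{"slide":[0,0,0],"roll":0,"hand":0.5},{"slide":[0,0,0],"roll":0,"hand":0.5}]}}

```text
t: 12.9
tcp_pos: [563.4, -9.5, 244.0]
ee_rot: [[0.999, -0.035, 0.032], [-0.035, -0.999, -0.024], [0.033, 0.023, -0.999]]
ft_force: [0.3, 0.5, 0.0]
grip_width: 0.499
```

Run:
```python
from h import *
for n,b in(('scene',(200,130,120,90)),('top',(250,110,120,90))):
    im=arm.get_image(n); crop('s',im,*b,6,f'pics/{n}8.png')
```

```text
(no output)
```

View pics/scene8.png

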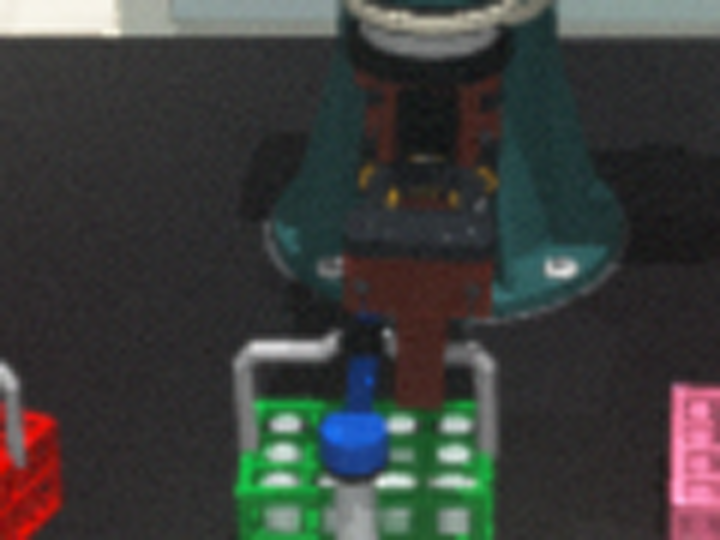

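It hangs level with the fingers open around the bar (scene8 crop, pad (360,340) on the blue bar). Now straight up and away.

Request:
{"op": "jog_arm", "data": {"steps": [{"slide":[0,0,-10],"roll":0,"hand":0.5},{"slide":[1,0,-25],"roll":0,"hand":0.5},{"slide":[2,0,-50],"roll":0,"hand":0.5},{"slide":[3,0,-80],"roll":0,"hand":0.5},{"slide":[4,0,-115],"roll":0,"hand":0.5},{"slide":[4,0,-140],"roll":0,"hand":0.5}]}}

```text
t: 13.6
tcp_pos: [563.4, -6.2, 387.3]
ee_rot: [[0.999, -0.035, 0.036], [-0.034, -0.999, -0.024], [0.036, 0.023, -0.999]]
ft_force: [-0.2, 0.3, -0.0]
grip_width: 0.5
```

Request:
{"op": "jog_arm", "data": {"steps": [{"slide":[-20,40,-10],"roll":0,"hand":0.5},{"slide":[-40,90,-10],"roll":0,"hand":0.5},{"slide":[-60,140,-10],"roll":0,"hand":0.5},{"slide":[-80,190,-10],"roll":0,"hand":0.5},{"slide":[-100,240,-10],"roll":0,"hand":0.5},{"slide":[-120,290,-10],"roll":0,"hand":0.5},{"slide":[-120,330,-10],"roll":0,"hand":0.5},{"slide":[-120,330,-10],"roll":0,"hand":0.5}]}}

```text
t: 14.4
tcp_pos: [430.1, -336.4, 401.1]
ee_rot: [[0.999, -0.04, 0.035], [-0.039, -0.999, -0.027], [0.037, 0.025, -0.999]]
ft_force: [-0.3, -0.2, 0.5]
grip_width: 0.502
```

Run:
```python
from h import *
for n,b in(('scene',(180,130,160,120)),('top',(230,110,160,120))):
    im=arm.get_image(n); crop('s',im,*b,5,f'pics/{n}9.png'); cv2.imwrite(f'pics/{n}9full.png',im[:,:,::-1])
```

```text
(no output)
```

View pics/scene9.png

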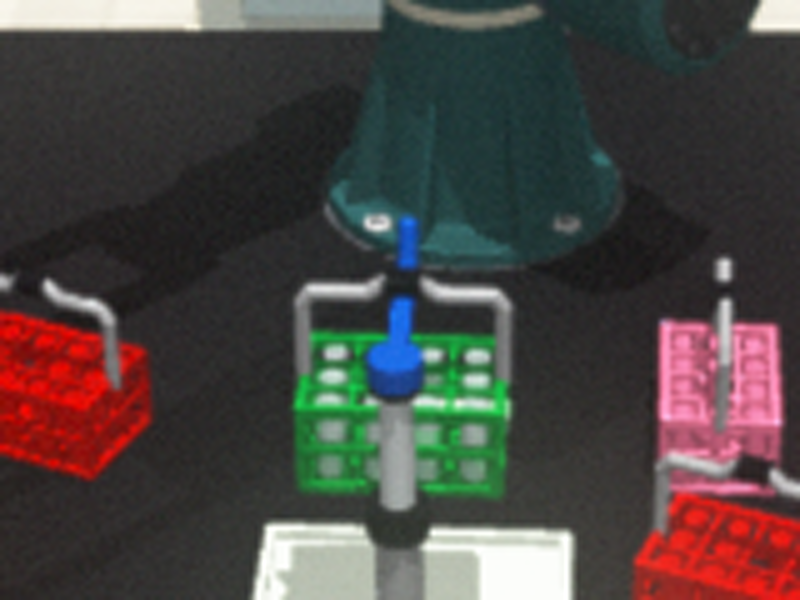

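View pics/top9full.png

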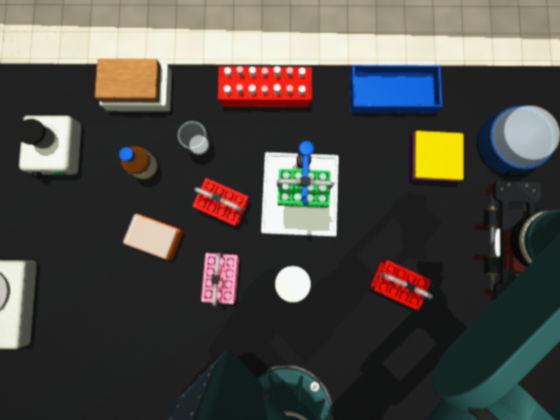

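View pics/top9.png

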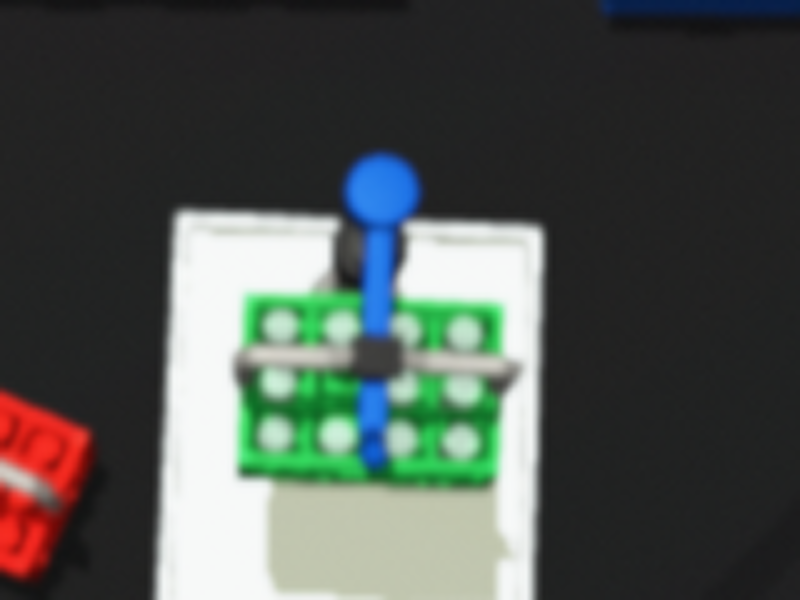

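The basket hangs level on the arm (scene9: pad (402,285), underside about y=490, clear of the tray), and the gripper is far away. One last numeric check.

Run:
```python
from h import *
S=lambda x,y:(180+(x+.5)/5-.5,130+(y+.5)/5-.5); T=lambda x,y:(230+(x+.5)/5-.5,110+(y+.5)/5-.5)
p,e=tri(S(402,284),T(377,356)); d=p[:2]-POST; print('pad',p.round(1),e,'stand x,y',d@xs,d@ys,'centre z',p[2]-92)
tp,_=tri(S(408,218),T(374,440)); hb,_=tri(S(396,350),T(382,187)); v=tp[:2]-hb[:2]; print(tp,hb,'hook',np.arctan2(-v@xs,-v@ys))
a=cv2.imread('pics/top0.png').astype(int); b=cv2.imread('pics/top9full.png').astype(int)
for n,(x0,y0,x1,y1) in dict(tip=(115,205,190,265),beaker=(170,115,215,162),bottle=(112,140,165,187),freezer=(405,125,470,188)).items():
    print(n,abs(a-b)[y0:y1,x0:x1].mean().round(2))
c=arm.get_image('scene').astype(int); f=cv2.imread('pics/scene9full.png')[:,:,::-1].astype(int)
print('static diff',abs(c-f)[170:235,230:290].mean())
s=arm.get_state(); print(s['ft_force'].round(1),abs(s['dq']).max())
```

```text
pad [564.2 -37.8 263.5] 2.381202976242528 stand x,y -71.78287092538179 -0.4186722523184687 centre z 171.4998808474549
[525.26725014 -35.27449514 283.97262828] [636.95472843 -39.43246468 266.80180042] hook 1.5720077516116648
tip 1.42
beaker 1.21
bottle 0.98
freezer 1.02
static diff 3.577777777777778
[-0.1  0.8  0.9] 0.03491138082479884
```

Request:
{"op": "jog_arm", "data": {"steps": [{"slide":[0,0,0],"roll":0,"hand":0.5},{"slide":[0,0,0],"roll":0,"hand":0.5},{"slide":[0,0,0],"roll":0,"hand":0.5},{"slide":[0,0,0],"roll":0,"hand":0.5},{"slide":[0,0,0],"roll":0,"hand":0.5},{"slide":[0,0,0],"roll":0,"hand":0.5},{"slide":[0,0,0],"roll":0,"hand":0.5},{"slide":[0,0,0],"roll":0,"hand":0.5}]}}

```text
t: 15.35
tcp_pos: [431.5, -331.4, 400.6]
ee_rot: [[0.999, -0.037, 0.036], [-0.036, -0.999, -0.023], [0.036, 0.022, -0.999]]
ft_force: [-0.9, 0.3, 0.5]
grip_width: 0.5
```

Run:
```python
from h import *
L=[arm.get_image('scene').astype(int) for _ in range(3)]
for a,b in((0,1),(0,2)):
    d=abs(L[a]-L[b]); print('basket',d[170:235,230:290].mean(),'control red',d[225:262,305:355].mean())
print(arm.finish_job())
```

```text
basket 2.7853846153846153 control red 2.448108108108108
basket 3.7067521367521366 control red 2.4942342342342343
the job is handed in; nothing more can be done
None
```

I pushed the blue hook arm to its front stop with the shut fingers. Then I hung the green basket on it, threading it over the hook tip and lowering it in small steps. The job is handed in at about 15.5 s; it gives no verdict.

**Checks on the last pictures**
- **Hook arm:** about 1.57 rad. It did not move under 16 N, against about 7 N of friction, so it was at the stop.
- **Basket:** the pad is about 72 mm in front of the post axis. The basket centre is about 171 mm above the bench, and it looks level in both views.
- **Load:** the wrist load went to about 0 N on contact, at an arm height of about 254 mm, and the basket stayed hanging once released.
- **Other items:** the tip box, beaker, bottle and freezer box look unchanged from the first picture.
- **Robot:** the gripper was clear of everything, with no contact force.

**Less certain**
- **Sway:** frame differences over the basket were 2.8 and 3.7, against about 2.5 over a still object. The second may mean a very slight sway.
- **Tool tilt:** the tool picked up a tilt of about 2.5° while pushing the arm. It did not affect the hanging.

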